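# Snap the lid onto the food tub with the lemon and keep it pressed

## Robot

A 7-joint arm with a two-finger parallel gripper is mounted at the origin on a cart in front of the work surface, level with it; the furniture and walls round the work are solid. World frame = base frame: x ahead of the robot, y to its left, z up, the work surface at z = 0. Lengths are in m, angles in rad, forces in N, time in s.
With the tool pointing down it reaches from about 0.35 to 0.9 m from the base axis. Payload 7.2 kg.
Tool frame: the origin (TCP) lies at the very end of the fingers, on their centre line; the grasp point (between the pads) lies ctrl.tcp_to_grasp behind it (ctrl.tcp_to_grasp is the distance from the TCP to the grasp point, in m); z points along the fingers, y is the line along which they close (so a half turn about z gives the same grasp; the last joint's range is limited). The gripper opens to 85 mm and grips with 20 to 120 N. Pads are 22 mm wide; open, the fingers measure 114 mm over their backs; the gripper's body (76 mm by 85 mm) begins 54 mm behind the grasp point. The pads swing forward as they close: fully open they stand 13 mm farther back than shut.
Start: joints at [1.228, 0.411, -0.013, 1.596, 0.006, 1.134, -0.082], TCP at [0.17, -0.602, 0.231] pointing down, gripper open.
Joint ranges: [-2.95, 2.95], [-0.29, 1.99], [-1.47, 1.44], [0.14, 2.54], [-1.03, 4.17], [0.13, 1.85], [-2.86, 2.86]. Speed limits (rad/s): [2.39, 2.39, 3.01, 3.01, 3.14, 3.14, 3.14].

## Interface

Orientations are given as a unit quaternion [x, y, z, w].
In Python, from cell import ctrl gives the robot as it stands.
- The arm moves only by the tool inch_along, called after "Request:" as name(argument=value, ...) on one line, values as JSON. Schema: {"type":"object","properties":{"increments":{"type":"array","items":{"type":"array","items":{"type":"array","items":{"type":"number"},"minItems":7,"maxItems":7},"minItems":1,"maxItems":10},"minItems":1,"maxItems":1},"clamp_n":{"type":"number"},"only":{"type":"string"},"quiet":{"type":"boolean"},"lines":{"type":"string"}},"required":["increments"],"additionalProperties":false}. increments is a list that holds a single list of rows (three levels of brackets), with 1 to 10 rows, each of 7 numbers: the finger opening in m, then dx, dy, dz in fractions of the full range, 1 being 0.5 m, then a rotation vector rx, ry, rz in normalised numbers (1 is 4 rad); each row is the pose to reach, as a shift and turn from the pose commanded when the call began, along the tool's axes at that moment; what a row does not reach only later rows make up. A row lasts 1/8 s, in which the tool goes at most 0.0625 m and 0.188 rad, less where a joint would pass 70% of its speed; a pose out of reach is approached as far as the arm can. The fingers move at their own pace and stop on an object; clamp_n is the grip in N (left out, the last holds). Time passes only in rows, so rows that do not move let the fingers close. The tool returns the time, the measured TCP pose, the force, the opening and the grip force at its end. only (a regular expression) keeps the lines of the reply that match it, lines (a string "A,B") keeps lines A to B, and quiet returns only ok. No shift or turn number may pass 1 either way. Input that does not fit is refused with a message, and nothing moves.
- ctrl.read_state(): the state, without advancing time (a new reading comes with each control period).
- ctrl.snapshot(name): name is "scene" or "top"; returns a dict with "image" (420x560x3 uint8, red, green, blue), "camera_matrix" (3x3 intrinsics, pixels), "k1" (the pictures are not rectified: a ray, as slopes to the right and down, at radius r is drawn at 1 + k1 r^2 times it, then the intrinsics apply), "world_from_camera" (4x4, takes a point from camera to world coordinates). Camera axes: x right, y up, looking along -z (the intrinsics and any distortion apply to the point x, -y, -z); pixel columns grow to the right and rows downward; lengths in m; the calibration is good to about 2 mm. A picture is of the moment at which its call begins. There is no depth.
- ctrl.sign_off(): hands the job in; it is judged then, once.
The state is a dict: "clock": time; "joints": joint angles; "joint_velocities": joint speeds; "tau": joint torques, N m; "tcp_pos": TCP position; "orientation": TCP orientation; "wrist_force": force on the tool from outside, world axes, zero at the start; "torque": the same for the moment, N m; "opening": finger opening in m; "grip_force": force on a finger pad.
Only numpy, scipy, OpenCV 4.12 (cv2) and the standard library are available. Lean on these libraries where they do the work, as an engineer would, in place of code of your own. Each camera call takes 0.05 s, during which the arm holds its last target. There are 200 camera calls.

## Task

One of the two clear tubs has the lemon in it, the other the tomato. Put the blue lid on the tub that holds the lemon and press it straight down until it snaps in under all four catches, then keep pressing: finish with the gripper still pushing the lid firmly down on its soft seal, without letting go. Leave the tin, the mug and the onion where they are and both the lemon and the tomato in their tubs.

Things in the scene. Friction and masses are not known exactly. Their poses are not given: they have to be found in the camera images.
- lid: loose round blue lid, about 160 g, lying plug down on the worktop between the tubs. Origin: centre of its underside, z up. From below: a plug, z 0 to 14 mm (diameter 88 mm at the bottom, widening to 100 mm at z 9 mm); a plate 116 mm in diameter, z 14 to 18 mm; a white bar handle above. Fits at any yaw
- lid_handle (a point): middle of the lid's white bar handle, 34 mm above the lid's origin. The bar is 48 mm long along the lid's x, 24 mm wide along its y, and stands from 18 to 50 mm above the lid's origin; grip it across the 24 mm from above
- tub_left: the tub on the robot's left (+y): open round clear tub, stuck to the worktop by a suction foot; holds lemon or tomato. Origin: centre of its underside. 116 mm outer, 108 mm inner diameter; inner floor z 5 mm, rim z 90 mm. Four sprung grey catches stand round it at 45, 135, 225, 315 deg from its x axis; with them 134 mm across, 115 mm tall. The other tub is identical
- mouth_left (a point): centre of tub_left's mouth, 98 mm above its origin, level with the top of its blue seal ring (103 mm inside, takes the plug). Catch noses: undersides 3 mm above, 55.5 mm from the axis, sloping out above. A lid laid on top has its origin about 7 mm below this point; pushed down it snaps in: force rises to about 10-15 N, then drops. Snapped: 15 mm below; pressed hard: 17.5 below
- seal_left (a joint): how far the soft seal ring of tub_left is squeezed down (m): 0 when free, about 0.001 under a snapped-in lid that nobody presses, 0.0035 at the stop. It pushes back with 4 N per mm, so each further mm needs 4 N from the arm (about 10 N from the arm to the stop)
- tub_right: the tub on the robot's right (-y): open round clear tub, stuck to the worktop by a suction foot; holds lemon or tomato. Origin: centre of its underside. 116 mm outer, 108 mm inner diameter; inner floor z 5 mm, rim z 90 mm. Four sprung grey catches stand round it at 45, 135, 225, 315 deg from its x axis; with them 134 mm across, 115 mm tall. The other tub is identical
- mouth_right (a point): centre of tub_right's mouth, 98 mm above its origin, level with the top of its blue seal ring (103 mm inside, takes the plug). Catch noses: undersides 3 mm above, 55.5 mm from the axis, sloping out above. A lid laid on top has its origin about 7 mm below this point; pushed down it snaps in: force rises to about 10-15 N, then drops. Snapped: 15 mm below; pressed hard: 17.5 below
- seal_right (a joint): how far the soft seal ring of tub_right is squeezed down (m): 0 when free, about 0.001 under a snapped-in lid that nobody presses, 0.0035 at the stop. It pushes back with 4 N per mm, so each further mm needs 4 N from the arm (about 10 N from the arm to the stop)
- lemon: yellow lemon, 73x53x53 mm, loose in one of the tubs (which one varies). Origin: centre of its underside as it first lay
- tomato: red tomato, 69x69x71 mm, loose in the other tub. Origin: centre of its underside
- tin: bystander: flat oblong dark blue tin, 63x105x25 mm, on the worktop behind the lid. Origin: centre of its underside
- mug: bystander: white mug, 88x127x95 mm with its handle, on the worktop behind the right tub. Origin: centre of its underside
- onion: bystander: red onion, 64x67x71 mm, on the worktop behind the left tub. Origin: centre of its underside

How it is judged:
By the outcome, as a careful person would: the job done as asked, in the order asked, and still so for the second after the job is handed in, while the arm keeps its last pose, push and grip.
It also fails if it takes over 51 s, if anything falls off the work surface, if the arm or the gripper's body presses on something with over 40 N, if the wrist force passes 120 N, or if a joint passes its speed limit or range.

## Working session

There is one attempt and no reset: what is moved stays moved. The work goes in short steps, Python scripts to look and compute and a tool call to move; the robot and the scene stay as the last step left them, time stands still between calls to the robot, and variables do not carry over. Pictures are saved under pics/ and viewed, at most 10 in all, crops included, and the job is handed in when it is done.

```bash
ls; mkdir -p pics
```

Run:
```python
from cell import ctrl
import cv2,numpy as np
for n in("scene","top"):
    s=ctrl.snapshot(n); cv2.imwrite(f"pics/{n}0.png",s["image"][:,:,::-1])
    print(n,s["camera_matrix"],s["k1"],np.round(s["world_from_camera"],4).tolist())
st=ctrl.read_state()
print({k:np.round(v,4).tolist() for k,v in st.items()},ctrl.tcp_to_grasp)
```

```text
cell.py
pics
scene [[489.93982453   0.         280.66289068]
 [  0.         489.93982453 206.30068305]
 [  0.           0.           1.        ]] 0.013803388786970888 [[-0.7848, 0.4088, -0.4659, -0.1128], [-0.6196, -0.5006, 0.6045, 0.8443], [0.0139, 0.7631, 0.6461, 1.0358], [0.0, 0.0, 0.0, 1.0]]
top [[391.37571148   0.         276.7878235 ]
 [  0.         391.37571148 208.3735062 ]
 [  0.           0.           1.        ]] -0.07333921476070351 [[-0.0014, 0.9914, -0.1306, 0.442], [-0.9997, 0.0019, 0.0251, -0.0048], [0.0251, 0.1306, 0.9911, 1.107], [0.0, 0.0, 0.0, 1.0]]
{'clock': 0.1, 'joints': [1.2278, 0.4118, -0.0127, 1.597, 0.0056, 1.1343, -0.0822], 'joint_velocities': [0.0014, -0.001, 0.0006, -0.0024, -0.0014, 0.0011, -0.0003], 'tau': [0.0024, -60.1837, 0.6841, -30.009, 0.014, 0.0065, 0.0], 'tcp_pos': [0.1694, -0.6011, 0.2305], 'orientation': [0.9906, 0.137, -0.0002, -0.0008], 'wrist_force': [-0.5199, 0.0048, 0.0388], 'torque': [-0.0163, 0.013, 0.0451], 'grip_force': 0.0, 'opening': 0.0855} 0.0187
```

View pics/scene0.png

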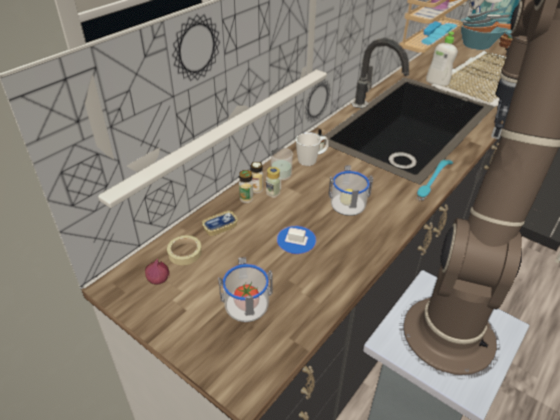

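View pics/top0.png

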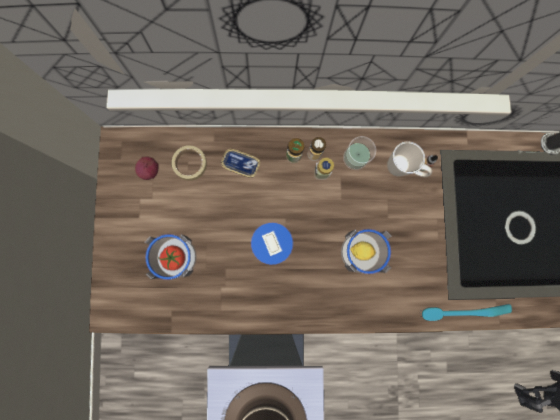

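The scene view shows the tomato in the left tub (247,292) and the lemon in the right tub (350,193), with the lid at (297,239). The top view agrees: tomato tub ring at (170,257), lemon tub ring at (367,251), lid at (272,243) with its white bar tilted. So the target is the right tub.

Create vis.py:
```python
import cv2,numpy as np
from scipy.optimize import least_squares
def ray(s,uv):
    K=s["camera_matrix"];T=s["world_from_camera"]
    d=(np.atleast_2d(uv)-K[:2,2])/K[0,0]; p=d.copy()
    for _ in range(8): p=d/(1+s["k1"]*(p**2).sum(1,keepdims=True))
    v=np.c_[p[:,0],-p[:,1],-np.ones(len(p))]@T[:3,:3].T
    return T[:3,3],v
def plane(s,uv,z):
    o,v=ray(s,uv); return o+v*((z-o[2])/v[:,2:])
def tri(s1,a,s2,b):
    o1,v1=ray(s1,a);o2,v2=ray(s2,b);v1=v1[0];v2=v2[0]
    t=np.linalg.lstsq(np.c_[v1,-v2],o2-o1,rcond=None)[0]
    p,q=o1+t[0]*v1,o2+t[1]*v2
    return (p+q)/2,np.linalg.norm(p-q)
def circ(P):
    c=P[:,:2].mean(0)
    r=least_squares(lambda x:np.hypot(P[:,0]-x[0],P[:,1]-x[1])-x[2],[*c,.055],loss="soft_l1",f_scale=.001)
    return r.x,np.sqrt(np.mean(r.fun**2))
def mask(s,box,kind):
    x0,y0,x1,y1=box;h=cv2.cvtColor(s["image"],cv2.COLOR_RGB2HSV)
    m=cv2.inRange(h,(105,130,60),(125,255,255)) if kind=="blue" else cv2.inRange(h,(0,0,150),(179,70,255))
    o=np.zeros_like(m);o[y0:y1,x0:x1]=m[y0:y1,x0:x1];return o
def hull(m):
    n,l,st,_=cv2.connectedComponentsWithStats(m)
    k=np.isin(l,[i for i in range(1,n) if st[i,4]>=6])
    return cv2.convexHull(np.argwhere(k)[:,::-1].astype(np.int32))[:,0].astype(float)
```

Run:
```python
from cell import ctrl
from vis import *
S,T=ctrl.snapshot("scene"),ctrl.snapshot("top")
for n,bs,bt,zz in(("tubR",(325,165,377,215),(335,222,398,280),.098),("tubL",(215,255,280,320),(140,228,200,285),.098),("lid",(272,222,322,258),(245,215,300,270),.018)):
    a,b=hull(mask(S,bs,"blue")),hull(mask(T,bt,"blue"))
    ea,eb=cv2.fitEllipse(a.astype(np.float32)),cv2.fitEllipse(b.astype(np.float32))
    p,g=tri(S,ea[0],T,eb[0]); print(n,"ell",np.round(ea[0],1),np.round(eb[0],1),"tri",p.round(4),"gap",round(g,4))
    for z in(p[2],zz):
        for s,h in((S,a),(T,b)): print("  z",round(z,4),*[np.round(q,4) for q in circ(plane(s,h,z))])
def bar(s,box):
    m=mask(s,box,"white");c=max(cv2.findContours(m,0,2)[0],key=cv2.contourArea)
    return cv2.minAreaRect(c),c[:,0].astype(float)
ra,ca=bar(S,(280,226,312,250)); rb,cb=bar(T,(255,228,290,260))
print(ra,rb,"bar tri",tri(S,ra[0],T,rb[0]))
for z in (.034,.05):
    for s,c in((S,ca),(T,cb)):
        r=cv2.minAreaRect((plane(s,c,z)[:,:2]*1000).astype(np.float32)); print("bar z",z,r)
big=cv2.resize(T["image"][215:275,240:400],None,fx=5,fy=5,interpolation=cv2.INTER_CUBIC)
big2=cv2.resize(S["image"][160:260,270:390],None,fx=5,fy=5)[:, :, ::-1]
cv2.imwrite("pics/crop_t.png",big[:,:,::-1])
cv2.imwrite("pics/crop_s.png",big2)
```

```text
tubR ell [350.6 182. ] [368.5 251. ] tri [ 0.465  -0.2672  0.0976] gap 0.0029
  z 0.0976 [ 0.4672 -0.2675  0.0561] 0.0009
  z 0.0976 [ 0.4642 -0.2683  0.0561] 0.0004
  z 0.098 [ 0.4669 -0.267   0.056 ] 0.0009
  z 0.098 [ 0.4642 -0.2682  0.0561] 0.0004
tubL ell [245.2 281.6] [167.4 256.5] tri [0.4512 0.2507 0.097 ] gap 0.0022
  z 0.097 [0.4534 0.2497 0.0566] 0.0007
  z 0.097 [0.4506 0.2502 0.056 ] 0.0005
  z 0.098 [0.4528 0.2503 0.0565] 0.0007
  z 0.098 [0.4506 0.2499 0.0559] 0.0005
lid ell [296.1 239.5] [271.5 243.1] tri [ 0.4892 -0.0169  0.0188] gap 0.0024
  z 0.0188 [ 0.4913 -0.0178  0.056 ] 0.0008
  z 0.0188 [ 0.4886 -0.0177  0.0566] 0.0004
  z 0.018 [ 0.4917 -0.0184  0.056 ] 0.0008
  z 0.018 [ 0.4886 -0.0177  0.0566] 0.0004
((296.5384521484375, 235.8076934814453), (21.37666130065918, 15.100942611694336), 11.309932708740234) ((271.64202880859375, 242.9407958984375), (21.923078536987305, 12.615386009216309), 67.38013458251953) bar tri (array([ 0.48875537, -0.01720656,  0.03402619]), np.float64(0.0017968290246196093))
bar z 0.034 ((488.7915344238281, -17.679000854492188), (61.57536315917969, 63.954185485839844), 23.066728591918945)
bar z 0.034 ((488.0968017578125, -17.719648361206055), (59.87618637084961, 34.4205322265625), 22.567737579345703)
bar z 0.05 ((479.1840515136719, -3.9120330810546875), (60.591896057128906, 62.93278503417969), 23.066659927368164)
bar z 0.05 ((487.409912109375, -17.526613235473633), (58.98334503173828, 33.907264709472656), 22.567720413208008)
```

View pics/crop_t.png

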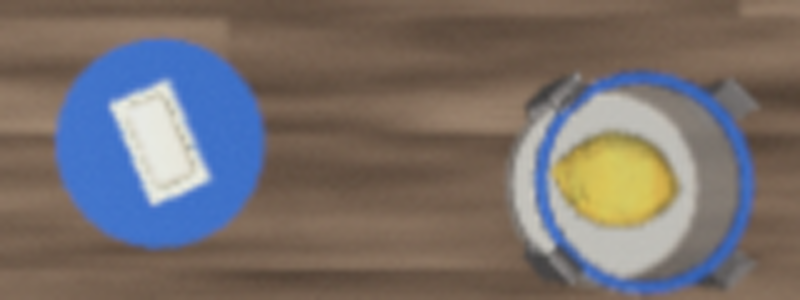

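View pics/crop_s.png

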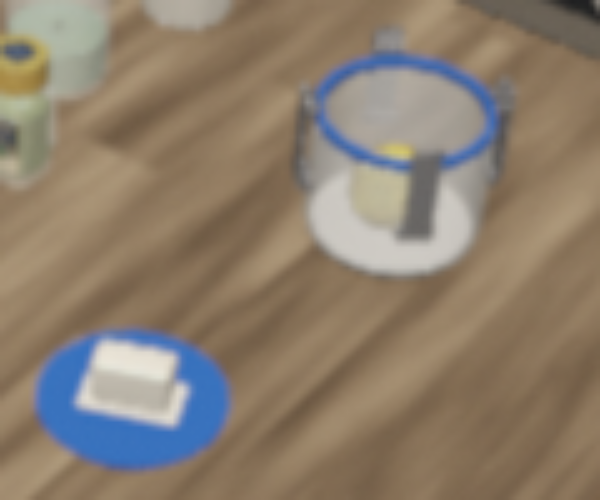

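The crops show the lid's bar with a thin white footing round its base (top crop (160,145)) and the right tub with its blue ring unobstructed and the lemon inside. Measured heights agree with the text: mouth 0.0976, plate 0.0188, handle 0.034. The bar's yaw is about 22.6° and the two views differ by about 3 mm.

Create go.py:
```python
import sys,numpy as np
from scipy.spatial.transform import Rotation as R
from cell import ctrl
# go.py x y z [yaw_deg of tool x]: shift in tool axes from the measured pose
s=ctrl.read_state();r=R.from_quat(s["orientation"]);a=[float(v) for v in sys.argv[1:]]
print("t",s["clock"],"tcp",np.round(s["tcp_pos"],4),"F",np.round(s["wrist_force"],1),"open",round(float(s["opening"]),4))
print("shift",np.round(r.inv().apply(np.array(a[:3])-s["tcp_pos"]),4))
if len(a)>3:
    y=np.radians(a[3]);t=R.from_matrix(np.array([[np.cos(y),np.sin(y),0],[np.sin(y),-np.cos(y),0],[0,0,-1]]).T)
    print("rot",np.round((r.inv()*t).as_rotvec(),4))
```

```bash
python3 go.py .4895 -.0177 .13 22.6
```

```text
t 0.2 tcp [ 0.1695 -0.6013  0.2308] F [-0.2 -0.1  0.6] open 0.0851
shift [ 0.4664 -0.4747  0.1012]
rot [-0.0009  0.     -0.1196]
```

Units first: shifts go in shares of 0.5 m and turns go in shares of 4 rad. So -0.475 m / 0.5 = -0.95, 0.466 m / 0.5 = 0.932, -0.12 rad / 4 = -0.03.

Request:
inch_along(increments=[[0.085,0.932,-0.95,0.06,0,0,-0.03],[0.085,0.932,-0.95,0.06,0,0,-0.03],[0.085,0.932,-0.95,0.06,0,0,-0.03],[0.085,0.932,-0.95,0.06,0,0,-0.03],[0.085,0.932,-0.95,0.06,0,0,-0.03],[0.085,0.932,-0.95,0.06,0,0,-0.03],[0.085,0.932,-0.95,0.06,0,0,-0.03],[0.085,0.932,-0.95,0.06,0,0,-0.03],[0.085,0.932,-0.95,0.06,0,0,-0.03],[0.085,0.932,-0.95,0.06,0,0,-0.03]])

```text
refused: increments: the value is too long (schema: maxItems 1). Nothing was moved.
```

The call was refused and nothing moved: it wants a list holding one list of rows, three levels of brackets. Same move again in that form.

Request:
inch_along(increments=[[[0.085,0.932,-0.95,0.06,0,0,-0.03],[0.085,0.932,-0.95,0.06,0,0,-0.03],[0.085,0.932,-0.95,0.06,0,0,-0.03],[0.085,0.932,-0.95,0.06,0,0,-0.03],[0.085,0.932,-0.95,0.06,0,0,-0.03],[0.085,0.932,-0.95,0.06,0,0,-0.03],[0.085,0.932,-0.95,0.06,0,0,-0.03],[0.085,0.932,-0.95,0.06,0,0,-0.03],[0.085,0.932,-0.95,0.06,0,0,-0.03],[0.085,0.932,-0.95,0.06,0,0,-0.03]]])

```text
clock: 1.45
tcp_pos: [0.4702, -0.0523, 0.2033]
orientation: [0.981, 0.196, 0.0, 0.0]
wrist_force: [1.4, -1.0, 0.2]
opening: 0.0847
grip_force: 0.0
```

```bash
python3 go.py .4895 -.0177 .10 22.6
```

```text
t 1.45 tcp [ 0.4702 -0.0523  0.2033] F [ 1.4 -1.   0.2] open 0.0847
shift [ 0.0311 -0.0246  0.1033]
rot [ 0.0006 -0.0005 -0.0001]
```

Converted, 0.1 m / 0.5 = 0.2, 0.05 m / 0.5 = 0.1.

Request:
inch_along(increments=[[[0.085,0.062,-0.05,0.1,0,0,0],[0.085,0.062,-0.05,0.2,0,0,0],[0.085,0.062,-0.05,0.2,0,0,0],[0.085,0.062,-0.05,0.2,0,0,0]]])

```text
clock: 1.95
tcp_pos: [0.4891, -0.0194, 0.1045]
orientation: [0.981, 0.196, 0.0, 0.0]
wrist_force: [0.2, -1.2, -0.1]
opening: 0.0851
grip_force: 0.0
```

```bash
python3 go.py .4895 -.0177 .021 22.6
```

```text
t 1.95 tcp [ 0.4891 -0.0194  0.1045] F [ 0.2 -1.2 -0.1] open 0.0851
shift [ 0.0009 -0.0014  0.0835]
rot [ 0.0005 -0.0008 -0.0004]
```

Converted, 0.083 m / 0.5 = 0.166, 0.06 m / 0.5 = 0.12.

Request:
inch_along(increments=[[[0.085,0.002,-0.002,0.12,0,0,0],[0.085,0.002,-0.002,0.166,0,0,0],[0.085,0.002,-0.002,0.166,0,0,0],[0,0.002,-0.002,0.166,0,0,0],[0,0.002,-0.002,0.166,0,0,0],[0,0.002,-0.002,0.166,0,0,0],[0,0.002,-0.002,0.166,0,0,0],[0,0.002,-0.002,0.166,0,0,0],[0,0.002,-0.002,0.166,0,0,0]]], clamp_n=80)

```text
clock: 3.08
tcp_pos: [0.4897, -0.0177, 0.0212]
orientation: [0.981, 0.196, 0.001, 0.0]
wrist_force: [-2.2, 0.3, 9.0]
opening: 0.0227
grip_force: 79.6
```

```bash
python3 go.py .4895 -.0177 .021 22.6
```

```text
t 3.075 tcp [ 0.4897 -0.0177  0.0212] F [-2.2  0.3  9. ] open 0.0227
shift [-0.0002 -0.0001  0.0002]
rot [ 0.001  -0.0012  0.0002]
```

Converted, -0.18 m / 0.5 = -0.36, -0.13 m / 0.5 = -0.26.

Request:
inch_along(increments=[[[0,0,0,-0.06,0,0,0],[0,0,0,-0.16,0,0,0],[0,0,0,-0.26,0,0,0],[0,0,0,-0.36,0,0,0],[0,0,0,-0.36,0,0,0],[0,0,0,-0.36,0,0,0]]])

```text
clock: 3.82
tcp_pos: [0.4884, -0.0179, 0.1996]
orientation: [0.981, 0.196, -0.0, 0.0]
wrist_force: [-0.4, -0.1, -1.6]
opening: 0.0228
grip_force: 78.9
```

```bash
python3 go.py .4653 -.2678 .20 22.6
```

```text
t 3.825 tcp [ 0.4884 -0.0179  0.1996] F [-0.4 -0.1 -1.6] open 0.0228
shift [-0.1174  0.2219 -0.0003]
rot [0.0001 0.0009 0.0002]
```

Converted, 0.222 m / 0.5 = 0.444, -0.117 m / 0.5 = -0.234.

Request:
inch_along(increments=[[[0,-0.234,0.444,0,0,0,0],[0,-0.234,0.444,0,0,0,0],[0,-0.234,0.444,0,0,0,0],[0,-0.234,0.444,0,0,0,0],[0,-0.234,0.444,0,0,0,0],[0,-0.234,0.444,0,0,0,0],[0,-0.234,0.444,0,0,0,0]]])

```text
clock: 4.7
tcp_pos: [0.4665, -0.2657, 0.1993]
orientation: [0.98, 0.197, -0.0, -0.001]
wrist_force: [0.4, 0.4, -2.0]
opening: 0.0227
grip_force: 79.0
```

```bash
python3 go.py .4653 -.2678 .16 22.6
```

Run:
```python
from cell import ctrl
from vis import *
S,T=ctrl.snapshot("scene"),ctrl.snapshot("top")
a=cv2.resize(S["image"][100:220,290:420],(520,480),interpolation=cv2.INTER_CUBIC)
b=cv2.resize(T["image"][200:300,320:400],(280,350),interpolation=cv2.INTER_CUBIC)
o=np.zeros((480,800,3),np.uint8);o[:,:520]=a;o[:350,520:]=b
cv2.imwrite("pics/over.png",o[:,:,::-1])
```

```text
t 4.7 tcp [ 0.4665 -0.2657  0.1993] F [ 0.4  0.4 -2. ] open 0.0227
shift [-0.0019  0.0016  0.0393]
rot [-0.0016  0.0006  0.0029]
```

View pics/over.png

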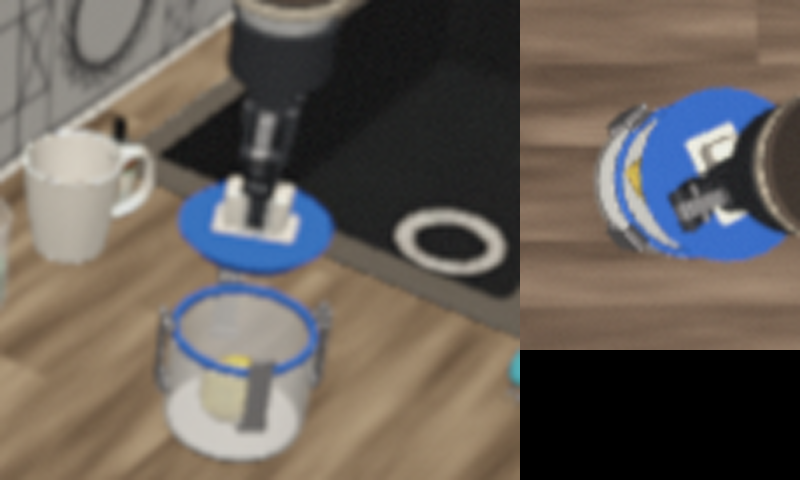

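The lid hangs level in the gripper above the right tub (scene part, lid at (255,225), ring at (247,328)). Checking its centre against the ring in the same view.

Converted, 0.02 m / 0.5 = 0.04, -0.001 m / 0.5 = -0.002.

Request:
inch_along(increments=[[[0,-0.002,0.002,0.04,0,0,0],[0,-0.002,0.002,0.04,0,0,0],[0,-0.002,0.002,0.04,0,0,0]]])

```text
clock: 5.18
tcp_pos: [0.4663, -0.2684, 0.1807]
orientation: [0.98, 0.197, 0.0, 0.0]
wrist_force: [-0.0, -0.3, -1.9]
opening: 0.0231
grip_force: 79.0
```

```bash
python3 go.py .4653 -.2678 .16 22.6
```

Run:
```python
from cell import ctrl
from vis import *
S,T=ctrl.snapshot("scene"),ctrl.snapshot("top")
z=ctrl.read_state()["tcp_pos"][2]-.021+.018
a=hull(mask(S,(325,142,385,173),"blue"));print(a.min(0),a.max(0))
for q in (z,z-.004): print("lid scene",q,*[np.round(v,4) for v in circ(plane(S,a,q))])
m=mask(T,(340,215,420,285),"blue");ys,xs=np.nonzero(m)
b=hull(m);P=plane(T,b,z);print(b.min(0),b.max(0))
k=b[:,0]>np.median(b[:,0])-6
print("lid top",np.round(P[:,:2],4)[:60:2].tolist(), *[np.round(v,4) for v in circ(P)])
```

```text
t 5.175 tcp [ 0.4663 -0.2684  0.1807] F [-0.  -0.3 -1.9] open 0.0231
shift [-0.0006 -0.001   0.0207]
rot [ 0.0003 -0.0003  0.0012]
[335. 151.] [371. 172.]
lid scene 0.17791797017002914 [ 0.4682 -0.2694  0.0562] 0.0047
lid scene 0.17391797017002913 [ 0.4709 -0.2746  0.0565] 0.0048
[348. 226.] [393. 273.]
lid top [[0.4239, -0.3054], [0.4145, -0.2929], [0.4101, -0.2589], [0.4151, -0.2278], [0.434, -0.2042], [0.4791, -0.198], [0.5077, -0.2229], [0.5197, -0.2525], [0.5221, -0.2746], [0.5172, -0.2916], [0.5099, -0.3011]] [ 0.4647 -0.2602  0.0599] 0.0027
```

Run:
```python
from cell import ctrl
from vis import *
S,T=ctrl.snapshot("scene"),ctrl.snapshot("top")
z=ctrl.read_state()["tcp_pos"][2]-.021+.018
for y1 in(162,165,168):
    m=mask(S,(325,140,385,y1+1),"blue");h=hull(m);k=h[:,1]<y1
    print(y1,np.round(plane(S,h[k],z)[:0],3),*[np.round(v,4) for v in circ(plane(S,h[k],z))],h[k].min(0),h[k].max(0))
b=hull(mask(T,(340,215,420,285),"blue"));
for x0 in(362,366,370):
    print(x0,*[np.round(v,4) for v in circ(plane(T,b[b[:,0]>=x0],z))])
```

```text
162 [] [ 0.4648 -0.2712  0.0598] 0.0026 [335. 151.] [371. 161.]
165 [] [ 0.467  -0.2718  0.0581] 0.0026 [335. 151.] [371. 164.]
168 [] [ 0.4692 -0.271   0.0562] 0.0026 [335. 151.] [371. 167.]
362 [ 0.4653 -0.2672  0.0567] 0.0015
366 [ 0.4655 -0.2682  0.0563] 0.0008
370 [ 0.4656 -0.2678  0.0565] 0.0007
```

Converted, 0.062 m / 0.5 = 0.124, 0.05 m / 0.5 = 0.1.

Request:
inch_along(increments=[[[0,-0.002,-0.002,0.06,0,0,0],[0,-0.002,-0.002,0.1,0,0,0],[0,-0.002,-0.002,0.124,0,0,0],[0,-0.002,-0.002,0.124,0,0,0],[0,-0.002,-0.002,0.124,0,0,0]]], clamp_n=110)

```text
clock: 6.0
tcp_pos: [0.4651, -0.2686, 0.1189]
orientation: [0.981, 0.196, 0.0, 0.0]
wrist_force: [0.3, 0.3, -1.2]
opening: 0.0223
grip_force: 109.6
```

```bash
python3 go.py .4652 -.268 .112 22.6
```

```text
t 6.0 tcp [ 0.4651 -0.2686  0.1189] F [ 0.3  0.3 -1.2] open 0.0223
shift [ 0.0003 -0.0005  0.0069]
rot [ 0.001  -0.0008  0.0003]
```

Converted, 0.006 m / 0.5 = 0.012, 0.004 m / 0.5 = 0.008.

Request:
inch_along(increments=[[[0,0,-0.002,0.004,0,0,0],[0,0,-0.002,0.008,0,0,0],[0,0,-0.002,0.012,0,0,0],[0,0,-0.002,0.012,0,0,0]]])

```text
clock: 6.5
tcp_pos: [0.4646, -0.2677, 0.1123]
orientation: [0.981, 0.196, 0.0, 0.0]
wrist_force: [1.5, -0.1, 0.2]
opening: 0.0225
grip_force: 110.0
```

Request:
inch_along(increments=[[[0,0,0,0.002,0,0,0],[0,0,0,0.004,0,0,0],[0,0,0,0.004,0,0,0]]])

```text
clock: 6.88
tcp_pos: [0.4647, -0.2677, 0.1105]
orientation: [0.981, 0.196, 0.001, 0.0]
wrist_force: [2.0, -0.2, 3.3]
opening: 0.0223
grip_force: 110.6
```

Run:
```python
from cell import ctrl
from vis import *
S=ctrl.snapshot("scene");T=ctrl.snapshot("top")
o=np.zeros((480,800,3),np.uint8);o[:,:520]=cv2.resize(S["image"][130:226,300:404],(520,480),interpolation=cv2.INTER_CUBIC)
o[:350,520:]=cv2.resize(T["image"][200:300,320:400],(280,350),interpolation=cv2.INTER_CUBIC)
cv2.imwrite("pics/rest.png",o[:,:,::-1])
```

```text
(no output)
```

View pics/rest.png

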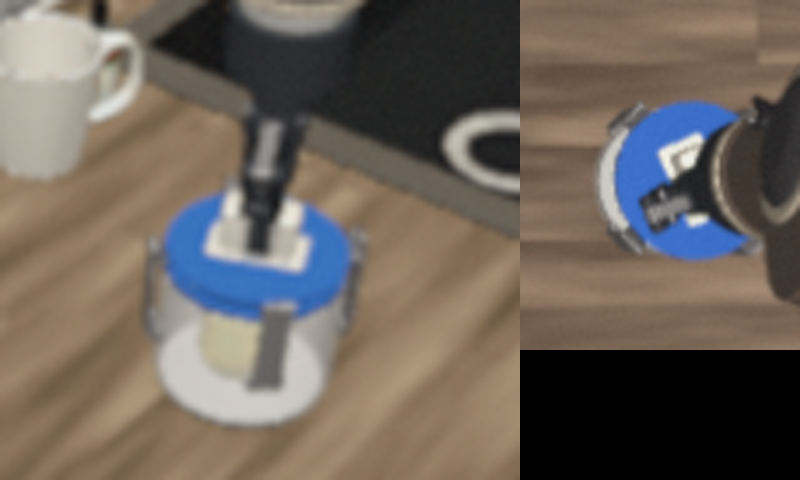

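The lid is seated evenly on the mouth between the catches (plate at (258,255)), and contact begins at the expected height with a slight +x side load. I ease it +x and press.

Converted, 0.002 m / 0.5 = 0.004, 0.0006 m / 0.5 = 0.0012.

Request:
inch_along(increments=[[[0,0.0012,0.0006,0.002,0,0,0],[0,0.0012,0.0006,0.004,0,0,0],[0,0.0012,0.0006,0.004,0,0,0]]])

```text
clock: 7.35
tcp_pos: [0.4655, -0.2679, 0.1096]
orientation: [0.981, 0.196, 0.001, 0.001]
wrist_force: [-0.7, -1.6, 14.2]
opening: 0.0222
grip_force: 112.3
```

Request:
inch_along(increments=[[[0,0,0,0.002,0,0,0],[0,0,0,0.004,0,0,0],[0,0,0,0.004,0,0,0]]])

```text
clock: 7.72
tcp_pos: [0.4649, -0.2676, 0.1063]
orientation: [0.981, 0.196, 0.0, 0.0]
wrist_force: [0.7, -1.8, 3.3]
opening: 0.0223
grip_force: 110.6
```

Request:
inch_along(increments=[[[0,0,0,0.002,0,0,0],[0,0,0,0.004,0,0,0],[0,0,0,0.004,0,0,0]]])

```text
clock: 8.1
tcp_pos: [0.4645, -0.2672, 0.1039]
orientation: [0.981, 0.196, -0.0, -0.0]
wrist_force: [-1.0, 0.3, 4.3]
opening: 0.0222
grip_force: 110.7
```

Converted, 0.002 m / 0.5 = 0.004, 0.001 m / 0.5 = 0.002.

Request:
inch_along(increments=[[[0,0,0,0.002,0,0,0],[0,0,0,0.004,0,0,0],[0,0,0,0.004,0,0,0]]])

```text
clock: 8.48
tcp_pos: [0.4645, -0.2672, 0.1025]
orientation: [0.981, 0.196, -0.0, -0.0]
wrist_force: [-2.4, 1.7, 9.8]
opening: 0.0224
grip_force: 111.5
```

Request:
inch_along(increments=[[[0,0,0,0.002,0,0,0],[0,0,0,0.003,0,0,0],[0,0,0,0.003,0,0,0]]])

```text
clock: 8.85
tcp_pos: [0.4645, -0.2672, 0.1017]
orientation: [0.981, 0.196, -0.0, -0.0]
wrist_force: [-5.0, 2.0, 17.4]
opening: 0.0225
grip_force: 112.6
```

Converted, -0.0005 m / 0.5 = -0.001, -0.0002 m / 0.5 = -0.0004.

Request:
inch_along(increments=[[[0,-0.001,-0.0004,0.001,0,0,0],[0,-0.001,-0.0004,0.001,0,0,0],[0,-0.001,-0.0004,0.001,0,0,0],[0,-0.001,-0.0004,0.001,0,0,0]]])

```text
clock: 9.35
tcp_pos: [0.4645, -0.2672, 0.1017]
orientation: [0.981, 0.196, 0.0, 0.0]
wrist_force: [-4.1, 2.0, 19.4]
opening: 0.0225
grip_force: 113.0
```

Run:
```python
from cell import ctrl
from vis import *
S=ctrl.snapshot("scene");T=ctrl.snapshot("top")
h=hull(mask(S,(325,160,385,205),"blue"))
e=cv2.fitEllipse(h.astype(np.float32));print(e)
for z in (.0985,.1025):print(z,*[np.round(v,4) for v in circ(plane(S,h,z))])
o=np.zeros((480,800,3),np.uint8);o[:,:520]=cv2.resize(S["image"][130:226,300:404],(520,480),interpolation=cv2.INTER_CUBIC)
o[:350,520:]=cv2.resize(T["image"][200:300,320:400],(280,350),interpolation=cv2.INTER_CUBIC)
cv2.imwrite("pics/done.png",o[:,:,::-1])
s=ctrl.read_state();print(s["wrist_force"],s["torque"],s["tcp_pos"],s["clock"])
```

```text
((350.74114990234375, 182.2424774169922), (21.83991050720215, 36.545806884765625), 96.24433135986328)
0.0985 [ 0.4656 -0.2658  0.0571] 0.0007
0.1025 [ 0.4631 -0.2611  0.0569] 0.0007
[-4.90697804  2.51406961 20.17277054] [ 0.63047067  0.98671913 -0.00980825] [ 0.46451525 -0.2671723   0.1017148 ] 9.45
```

View pics/done.png

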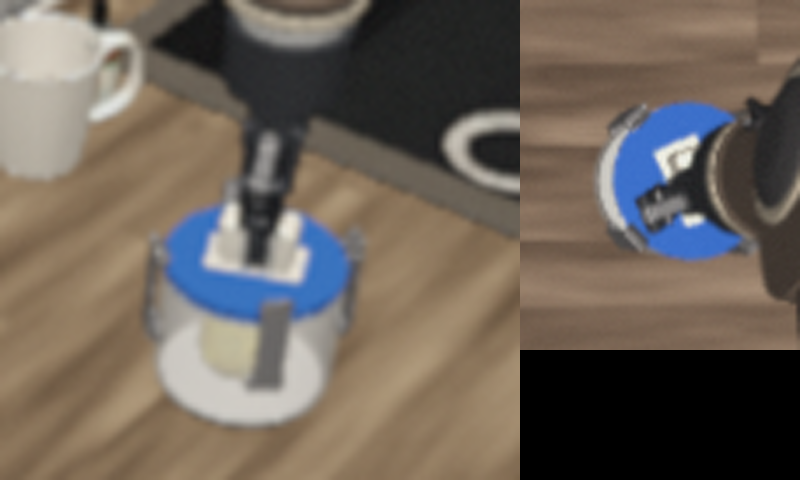

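The lid lies level, with its plate lower than before and the catch noses over its rim (front catch at (270,310)). The height is 0.0105 m below first contact and no longer moves as the force rises to 20 N, so the seal is at its stop.

```bash
python3 -c "
from cell import ctrl
print(ctrl.sign_off())"
```

```text
the job is handed in; nothing more can be done
None
```

The blue lid is snapped onto the right-hand tub, the one with the lemon, and I handed the job in at about 9.5 s with the gripper still pressing it down at about 20 N onto its seal stop.

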